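Put the steel forming tools away in their shadow trays

TASK

Tidy the jeweller's bench: put each of the four steel forming tools (dome stake, square dapping block, small anvil, L-shaped angle block) into the oak shadow tray whose cut-out has the outline of its foot, standing upright and seated flat on the felt. Lower each one in gently, without dropping or ramming it, and leave the loupe and the ring box where they are.

Things in the scene. Friction and masses are not known exactly. Their poses are not given: they have to be found in the camera images.
- dome_stake: Steel dome stake, 0.45 kg: round foot 62 mm across, 12 mm thick, with a central post 26 mm across (the grip) and a domed top, 53 mm high in all. Origin: centre of its underside. Loose, upright, turned up to 1.2 rad. Keep fingertips 14 mm or more above its underside: 10 mm sink into the tray.
- dapping_block: Steel dapping block, 0.7 kg: square block 52 x 52 mm, 34 mm high, dark round hollows on top. Origin: centre of its underside; x, y square to its sides. Loose, upright, turned up to 1.2 rad. Keep fingertips 14 mm or more above its underside: 10 mm sink into the tray.
- anvil: Small steel anvil, 0.6 kg: foot 80 (x) x 36 (y) x 12 mm high; head 24 mm wide in y at 26 to 42 mm height, x -38 to +10 mm, then a thin horn to x = +38. Origin: centre of the foot's underside. Grip the head along y at x = -8. Either way round in its tray. Loose, upright, turned up to 1.2 rad. Keep fingertips 14 mm or more above its underside: 10 mm sink into the tray.
- angle_block: L-shaped steel block, 0.6 kg: legs 20 mm wide, 34 mm high, outline 70 x 70 mm. Origin: centre of that square, at the underside. Legs: one along x, midline y = -25 mm; one along y, midline x = -25 mm. Grip the x leg along y at x = +3, y = -25. Loose, upright, turned up to 1.2 rad. Keep fingertips 14 mm or more above its underside: 10 mm sink into the tray.
- tray_round: Pale oak shadow tray, 104 x 104 x 14 mm high, fixed, at any of eight places, turned up to 0.5 rad. Grey felt floor 4 mm above the bench. Origin: centre of its underside, z up. Its cut-out is a central round hole 70 mm across, for the dome stake.
- tray_square: Pale oak shadow tray, 104 x 104 x 14 mm high, fixed, at any of eight places, turned up to 0.5 rad. Grey felt floor 4 mm above the bench. Origin: centre of its underside, z up. Its cut-out is a central 60 x 60 mm square along x and y, for the dapping block.
- tray_long: Pale oak shadow tray, 104 x 104 x 14 mm high, fixed, at any of eight places, turned up to 0.5 rad. Grey felt floor 4 mm above the bench. Origin: centre of its underside, z up. Its cut-out is a central rectangle 88 (x) x 44 (y) mm, for the anvil.
- tray_angle: Pale oak shadow tray, 104 x 104 x 14 mm high, fixed, at any of eight places, turned up to 0.5 rad. Grey felt floor 4 mm above the bench. Origin: centre of its underside, z up. Its cut-out is an L, 78 x 78 mm outline, centred, legs 28 mm wide: one along x at y -39 to -11 mm, one along y at x -39 to -11; the L block fits with its axes along the tray's.
- loupe: Black loupe standing on the bench, 40 mm across, 38 mm high, loose; a bystander. Origin: centre of its underside.
- ring_box: Small open black ring box with a ring in it, 56 x 60 mm, lid standing up to 84 mm, loose; a bystander beyond the work. Origin: centre of its underside.
Things that resemble listed ones, but are neither listed nor needed, are in the scene too. What is shaped like the dome_stake but blue or yellow is not meant. Leave any turquoise look-alike of the angle_block alone.

How it is judged (in metres and radians):
At the end, for the whole second after the job is handed in: Each tool is at rest in its own tray: its centre within 9 mm of the tray's centre, its underside 1 to 7 mm above the tray's underside (felt at 4 mm), upright within 0.08 rad (horizontal distance between dome_stake and tray_round below 0.009 m and z of dome_stake in the frame of tray_round between 0.001 and 0.007 m and angle between each of dome_stake, dapping_block, anvil, angle_block's own z axis and vertical below 0.08 rad and linear speed of each of dome_stake, dapping_block, anvil, angle_block below 0.02 m/s and angular speed of each of dome_stake, dapping_block, anvil, angle_block below 0.2 rad/s and horizontal distance between dapping_block and tray_square below 0.009 m and z of dapping_block in the frame of tray_square between 0.001 and 0.007 m and horizontal distance between anvil and tray_long below 0.009 m and z of anvil in the frame of tray_long between 0.001 and 0.007 m and horizontal distance between angle_block and tray_angle below 0.009 m and z of angle_block in the frame of tray_angle between 0.001 and 0.007 m); the robot touches nothing.
It fails at once if the loupe is moved more than 15 mm (distance of loupe from where it was at the start of the episode above 0.015 m).
It fails at once if the ring box is moved more than 15 mm (distance of ring_box from where it was at the start of the episode above 0.015 m).
It fails at once if a tool is dropped or rammed into its tray (faster than 0.4 m/s within its last 16 mm, or over 100 N) (contact force between dome_stake and tray_round above 100 N or (horizontal distance between dome_stake and tray_round below 0.02 m and z of dome_stake in the frame of tray_round below 0.02 m and linear speed of dome_stake above 0.4 m/s) or contact force between dapping_block and tray_square above 100 N or (horizontal distance between dapping_block and tray_square below 0.02 m and z of dapping_block in the frame of tray_square below 0.02 m and linear speed of dapping_block above 0.4 m/s) or contact force between anvil and tray_long above 100 N or (horizontal distance between anvil and tray_long below 0.02 m and z of anvil in the frame of tray_long below 0.02 m and linear speed of anvil above 0.4 m/s) or contact force between angle_block and tray_angle above 100 N or (horizontal distance between angle_block and tray_angle below 0.02 m and z of angle_block in the frame of tray_angle below 0.02 m and linear speed of angle_block above 0.4 m/s)).
It also fails if it takes over 104 s, if anything falls off the work surface, if the arm or the gripper's body presses on something with over 40 N, if the wrist force passes 120 N, or if a joint passes its speed limit or range.

ROBOT

A 6-joint arm with a two-finger parallel gripper is mounted at the origin on the work surface. World frame = base frame: x ahead of the robot, y to its left, z up, the work surface at z = 0. Lengths are in mm, angles in rad, forces in N, time in s.
With the tool pointing down it reaches from about 325 to 900 mm from the base axis. Payload 6.1 kg.
Tool frame: the origin (TCP) lies on the centre line of the jaws, within the pads' length; the fingertips stand 14 mm ahead of it and the grasp point (between the pads) lies 5 mm behind it; z points along the fingers, y is the line along which they close (so a half turn about z gives the same grasp; the last joint's range is limited). The gripper opens to 87 mm and grips with 3 to 60 N. Pads are 19 mm wide; open, the fingers measure 117 mm over their backs; the gripper's body (75 mm by 190 mm) begins 51 mm behind the grasp point.
Start: joints at [1.22, 0.22, 1.526, -0, 1.395, -0.126], TCP at [139.319, 609.267, 236.538] pointing down, gripper open.
Joint ranges: [-2.98, 2.98], [-0.91, 2.08], [0.09, 2.57], [-1.24, 4.39], [0.2, 2.65], [-2.68, 2.68]. Speed limits (rad/s): [2.57, 2.57, 3.01, 3.14, 3.14, 3.14].

INTERFACE

Orientations are given as a 3x3 rotation matrix whose columns are the frame's x, y, z axes.
In Python, from rig import sense, snapshot, hand_in, look_for, trace, spot_point gives the robot as it stands.
- The arm moves only by the tool step_arm, never from a script. Its argument "motion" is a list that holds one entry, the list of rows, each a list of 5 numbers: the shift along the tool's x, y, z in cm, then the turn about the tool's z in rad, then the opening, from 0 (shut) to 1 (fully open). A call has 1 to 10 rows; each row is the pose to reach, as a shift and turn from the pose commanded when the call began, along the tool's axes at that moment; what a row does not reach only later rows make up. A row lasts 1/12 s, in which the tool goes at most 41.7 mm and 7.16 degrees, less where a joint would pass 70% of its speed; a pose out of reach is approached as far as the arm can. A call with a gripper value outside its range is refused whole. The fingers move at their own pace and stop on an object; "grip_force" is the grip in N (left out, the last holds). Time passes only in rows, so rows that repeat a pose let the fingers close. It gives the time, the measured TCP pose, the force, the opening and the grip force at its end, in the units of the state.
- sense(): the state, without advancing time (a new reading comes with each control period).
- snapshot(name): name is "scene" or "top"; returns a dict with "img" (384x512x3 uint8, red, green, blue), "range_z" (384x512 float32, mm along the optical axis (not along the pixel's ray), 0 where there is no reading), "camera_matrix" (3x3 intrinsics, pixels), "R" (3x3) and "t" (3): a world point X has camera coordinates R X + t. Camera axes: x right, y down, z forward; pixel columns grow to the right and rows downward; lengths in mm; the calibration is good to about 2 mm. A picture is of the moment at which its call begins.
- hand_in(): hands the job in; it is judged then, once.
Trained networks look in a picture, given as the dict that the camera call returned (one of the last four; its "shot" number tells which), for a name from the list of things; names that differ only in an ending like _2 or _b are one class to them, and where a whole thing is asked for, a point or a joint stands for the part that bears it (a point fixed in the world has none). Each returns a list of dicts, best first, with "confidence" (0 to 1); they miss things now and then, are a little off and sometimes report something else, mostly with a low value. They report only what shows in the picture. A call takes as long as a camera call. They do not tell look-alikes from the thing itself.
- look_for(thing, picture): "position" ([x, y, z] in mm, in the coordinates of the camera as it stood for that picture, good to about 4 mm: the middle of the surface that is visible of it).
- trace(thing, picture): "pixels" (384x512 bool, what is visible of it).
- spot_point(thing, picture): "position" ([x, y, z] in mm, in the coordinates of the camera as it stood for that picture, good to about 4 mm: a listed point, or the origin of a listed thing).
The state is a dict: "clock": time; "joints": joint angles; "joint_vel": joint speeds; "tau": joint torques, N m; "tcp_pos": TCP position; "tool_rot": TCP orientation; "contact_force": force on the tool from outside, world axes, zero at the start; "wrist_torque": the same for the moment, N m; "grip_width": finger opening in mm; "finger_force": force on a finger pad.
Only numpy, scipy, OpenCV 4.12 (cv2) and the standard library are available. Lean on these libraries where they do the work, as an engineer would, in place of code of your own. Each camera call takes 0.05 s, during which the arm holds its last target. There are 200 camera calls.

## Working session

There is one attempt and no reset: what is moved stays moved. The work goes in short steps, Python scripts to look and compute and a tool call to move; the robot and the scene stay as the last step left them, time stands still between calls to the robot, and variables do not carry over. Pictures are saved under pics/ and viewed, at most 14 in all, crops included, and the job is handed in when it is done.

Besides the shell and the picture viewer there is one more tool, called after "Call:" as name(argument=value, ...) on one line, values as JSON. step_arm: Moves the arm, as the interface text tells. Its arguments: {"type":"object","properties":{"motion":{"type":"array","items":{"type":"array","items":{"type":"array","items":{"type":"number"}}}},"grip_force":{"type":"number"}},"required":["motion"]}

```bash
mkdir -p pics; ls; cat > h.py <<'E'
import numpy as np, cv2
from rig import *
def world(p,s): return np.asarray(s["R"]).T@(np.asarray(p)-np.asarray(s["t"]))
def cloud(s):
    z=s["range_z"];K=s["camera_matrix"];v,u=np.mgrid[:384,:512]
    P=np.stack([(u-K[0,2])/K[0,0]*z,(v-K[1,2])/K[1,1]*z,z],-1)
    return (P-np.asarray(s["t"]))@np.asarray(s["R"])
def pix(X,s):
    c=np.asarray(s["R"])@np.asarray(X)+np.asarray(s["t"]);q=np.asarray(s["camera_matrix"])@c;return q[:2]/q[2]
E
python3 - <<'E'
from h import *
for n in("top","scene"):
    s=snapshot(n);cv2.imwrite(f"pics/{n}0.png",cv2.resize(s["img"][:,:,::-1],(800,600)))
    print(n,"campos",world([0,0,0],s).round())
    for t in "dome_stake dapping_block anvil angle_block tray_round tray_square tray_long tray_angle loupe ring_box".split():
        for d in spot_point(t,s):
            w=world(d["position"],s);print(t,round(d["confidence"],2),w.round(),pix(w,s).round())
print(sense())
E
```

```text
pics
top campos [ 2.730e+02 -1.000e+00  1.132e+03]
dome_stake 0.95 [ 411. -412.    0.] [424. 236.]
dome_stake 0.86 [ 385. -291.    3.] [375. 249.]
dome_stake 0.83 [ 260. -325.    0.] [395. 301.]
dome_stake 0.66 [574.  -5.  -1.] [255. 178.]
dome_stake 0.21 [476. -93.   4.] [292. 215.]
dapping_block 0.71 [552. 392.  -4.] [ 97. 193.]
dapping_block 0.43 [573.  -7.   2.] [256. 178.]
anvil 0.88 [671. 131.  -2.] [201. 144.]
anvil 0.5 [ 388. -286.    2.] [373. 248.]
angle_block 0.97 [479. -92.   5.] [292. 214.]
angle_block 0.97 [336. -92.   2.] [294. 272.]
tray_round 0.77 [ 649. -136.    2.] [305. 148.]
tray_round 0.4 [486. 112.   2.] [209. 214.]
tray_long 0.85 [ 549. -386.    2.] [407. 182.]
tray_angle 0.93 [485. 114.   3.] [208. 214.]
loupe 0.74 [574.  -8.   1.] [256. 178.]
loupe 0.6 [387. 279.   0.] [141. 257.]
loupe 0.47 [ 387. -287.    1.] [374. 248.]
ring_box 0.73 [755.  14.   2.] [245. 111.]
scene campos [1192. -441.  809.]
dome_stake 0.87 [ 254. -328.   -4.] [100. 187.]
dome_stake 0.82 [ 415. -415.    5.] [ 85. 236.]
dome_stake 0.58 [ 391. -286.   -4.] [134. 212.]
dapping_block 0.66 
[... 663 characters left out ...]
01]), 'joint_vel': array([ 9.12296989e-04,  1.24552033e-05,  6.42598257e-04,  5.92336058e-04,
       -3.41204993e-04,  4.32123796e-04]), 'tau': array([-2.43056884e-04, -4.94600523e+01, -3.87695289e+01,  6.99219690e-02,
        4.75071219e-02, -5.06411970e-05]), 'tcp_pos': array([139.32682729, 609.2641508 , 236.5402207 ]), 'tool_rot': array([[-9.74840001e-01,  2.22905745e-01,  3.52524722e-05],
       [ 2.22905745e-01,  9.74840002e-01, -9.79734625e-07],
       [-3.45839086e-05,  6.90289408e-06, -9.99999999e-01]]), 'contact_force': array([-0.81706778, -1.02999937,  0.05802119]), 'wrist_torque': array([ 0.05885552,  0.00312868, -0.03559234]), 'finger_force': 0.0, 'grip_width': 87.26455100327425}
```

View pics/top0.png

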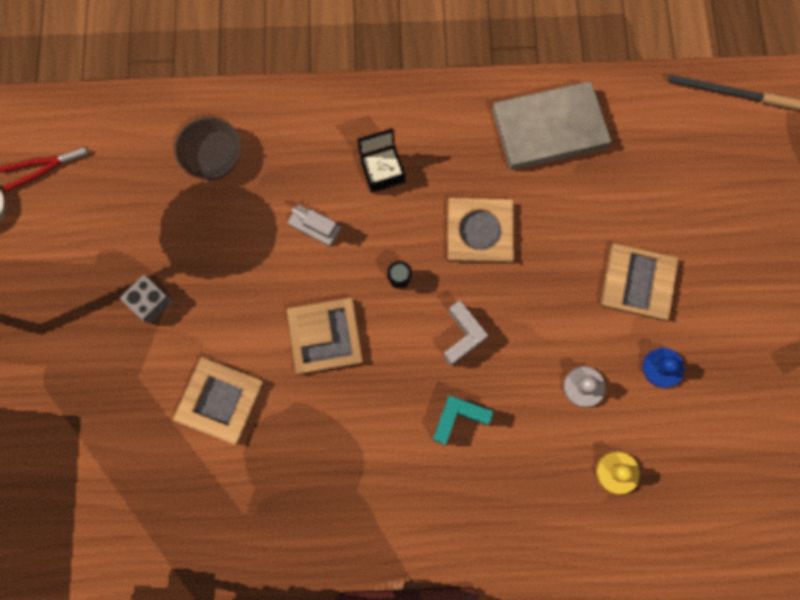

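View pics/scene0.png

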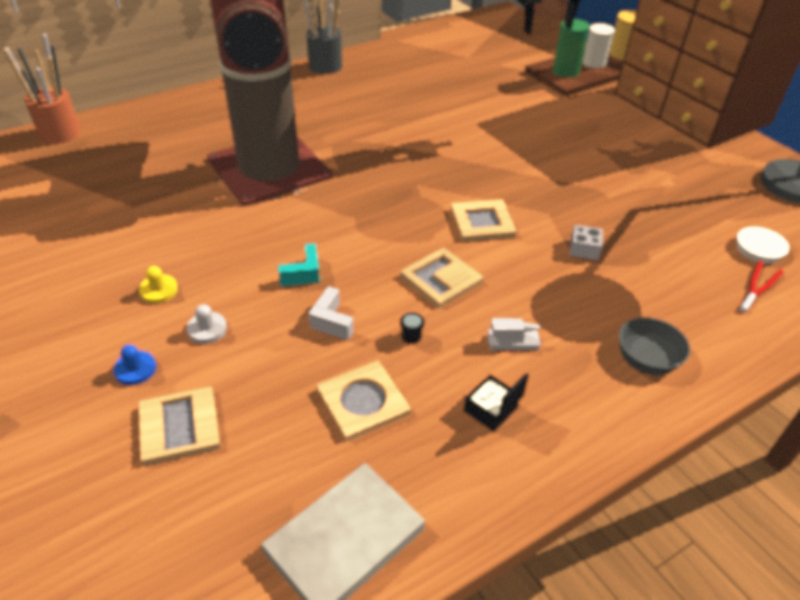

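Candidates (raw top pixels):
- **dome_stake:** steel (374,247), blue look-alike (425,236) and yellow look-alike (395,302). I choose the steel one.
- **angle_block:** steel (296,213) and turquoise look-alike (294,272). I choose the steel one.
- **Single candidates:** dapping block (93,191) and anvil (201,144).
- **Trays:** round (307,147), long (410,180), angle (208,214), square (140,257).
- **Bystanders:** loupe (256,176) and ring box (245,105).

Next I measure with both views and check the choice in a crop.

```bash
cat > meas.py <<'E'
from h import *
O=dict(dome=((386,-287),40,(8,60)),dap=((552,392),45,(28,40)),anvhead=((671,131),55,(36,48)),anvfoot=((671,131),55,(7,18)),angle=((478,-92),62,(28,40)),
 t_round=((649,-137),85,(9,19)),t_long=((549,-390),85,(9,19)),t_angle=((485,113),85,(9,19)),t_sq=((386,275),85,(9,19)))
def go():
  for n in("top","scene"):
    s=snapshot(n);C=cloud(s);s0=s
    for k,(c,r,(a,b)) in O.items():
        near=np.hypot(C[...,0]-c[0],C[...,1]-c[1])<r
        m=near&(C[...,2]>a)&(C[...,2]<b)&(s["range_z"]>0)
        P=C[m];
        if len(P)<5: print(n,k,"few",len(P));continue
        (x,y),(w,h),an=cv2.minAreaRect(P[:,:2].astype(np.float32))
        print(n,k,len(P),"z%.1f/%.1f"%(np.median(P[:,2]),P[:,2].std()),"mean",P.mean(0).round(1)[:2],"rect",round(x,1),round(y,1),"size",round(w,1),round(h,1),"ang",round(an,1))
    print("bench z",np.median(C[near,2]) )
if __name__=="__main__":
  go()
E
python3 - <<'E'
import meas; from h import *
meas.go()
s=snapshot("top"); im=s["img"][:,:,::-1]
a=cv2.resize(im[190:285,260:390],None,fx=3,fy=3,interpolation=3);b=cv2.resize(im[120:215,75:205],None,fx=3,fy=3,interpolation=3)
cv2.imwrite("pics/crop1.png",np.hstack([a,b]))
E
```

```text
top dome 505 z13.2/14.8 mean [ 387.8 -283.6] rect 388.5 -286.0 size 60.2 59.5 ang 19.3
top dap 454 z34.5/2.2 mean [549.  392.4] rect 549.5 392.5 size 53.8 52.1 ang 46.6
top anvhead 225 z41.8/2.4 mean [661.5 121.8] rect 666.0 128.2 size 74.5 24.9 ang 60.0
top anvfoot 203 z12.5/2.3 mean [660.5 132.8] rect 662.5 132.8 size 83.4 64.2 ang 42.7
top angle 422 z34.4/2.1 mean [ 474.9 -104.7] rect 477.8 -90.7 size 70.0 69.7 ang 35.1
top t_round 1090 z14.4/2.1 mean [ 646.2 -140.5] rect 647.5 -141.0 size 104.1 106.2 ang 86.4
top t_long 1162 z14.2/2.1 mean [ 551.  -389.1] rect 551.4 -388.9 size 105.2 106.1 ang 74.5
top t_angle 1198 z14.4/2.0 mean [485.8 119.2] rect 483.1 114.2 size 104.9 104.2 ang 8.1
top t_sq 1274 z14.5/2.1 mean [386.6 277.6] rect 387.6 278.2 size 105.6 103.8 ang 66.9
bench z 3.355417012454627
scene dome 387 z12.6/14.4 mean [ 395.7 -289.8] rect 392.8 -289.3 size 60.4 58.5 ang 78.3
scene dap 221 z33.0/1.7 mean [552.4 388.1] rect 550.7 390.0 size 50.9 55.6 ang 44.5
scene anvhead 196 z40.5/1.9 mean [663.2 117.4] rect 665.5 124.9 size 71.8 27.9 ang 60.4
scene anvfoot 229 z11.1/2.1 mean [674.5 123.9] rect 669.1 126.0 size 80.5 35.6 ang 59.6
scene angle 306 z32.7/1.8 mean [ 479.  -107.9] rect 478.8 -93.3 size 72.0 72.5 ang 35.9
scene t_round 1149 z13.0/1.5 mean [ 650.6 -144.6] rect 648.2 -142.9 size 105.1 106.8 ang 86.2
scene t_long 1251 z13.1/1.5 mean [ 554.8 -392.8] rect 551.8 -391.3 size 104.9 108.1 ang 74.1
scene t_angle 728 z12.7/1.6 mean [489.1 113.8] rect 483.7 111.4 size 106.8 108.3 ang 7.5
scene t_sq 524 z12.6/1.6 mean [390.9 273.7] rect 386.9 275.8 size 105.5 111.6 ang 67.8
bench z 2.6954558627800846
```

View pics/crop1.png

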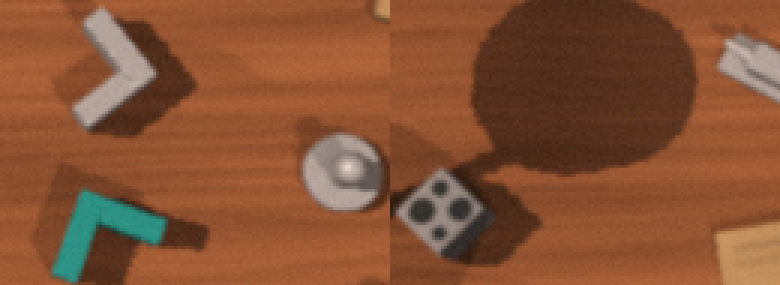

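The crop (left half) shows the steel L at (120,70), its turquoise twin at (105,235) and the steel dome stake at (340,170). The right half shows the dapping block at (440,212) and the anvil at its right edge, horn to the upper left. So the choices hold. I start with the dapping block.

```bash
cat > plan.py <<'E'
from h import *
import sys
def plan(x,y,z,yaw):
    s=sense();R=s["tool_rot"];d=R.T@(np.array([x,y,z])-s["tcp_pos"])/10
    cur=np.arctan2(R[1,1],R[0,1]);t=cur-np.deg2rad(yaw);t=(t+np.pi/2)%np.pi-np.pi/2
    print("shift cm",d.round(2),"turn",round(t,3),"alt",round(t-np.sign(t)*np.pi,3),"q1,q6",s["joints"][[0,5]].round(2),"F",s["contact_force"].round(1),"w",round(s["grip_width"],1),"z",s["tcp_pos"].round(1),"t",s["clock"])
if __name__=="__main__": plan(*map(float,sys.argv[1:]))
E
python3 plan.py 550 391 80 45.5
python3 - <<'E'
from h import *
for n in("top","scene"):
    s=snapshot(n);C=cloud(s);m=(np.hypot(C[...,0]-390,C[...,1]+287)<35)&(C[...,2]>38);P=C[m]
    print(n,len(P),P.mean(0).round(1),cv2.minEnclosingCircle(P[:,:2].astype(np.float32)),P[:,2].max())
E
```

```text
shift cm [-44.9  -12.12  15.65] turn 0.552 alt -2.59 q1,q6 [ 1.22 -0.13] F [-0.3 -0.1 -1.3] w 86.7 z [139.3 609.3 236.5] t 1.25
top 103 [ 387.2 -284.1   48.3] ((388.09893798828125, -285.67083740234375), 13.00816822052002) 56.47911866033371
scene 81 [ 393.6 -289.4   46.1] ((390.58251953125, -288.7892150878906), 12.608466148376465) 54.396865136864506
```

Call:
step_arm(motion=[[[-44.9, -12.1, 8, 0.55, 1], [-44.9, -12.1, 8, 0.55, 1], [-44.9, -12.1, 8, 0.55, 1], [-44.9, -12.1, 8, 0.55, 1], [-44.9, -12.1, 8, 0.55, 1], [-44.9, -12.1, 8, 0.55, 1], [-44.9, -12.1, 8, 0.55, 1], [-44.9, -12.1, 8, 0.55, 1], [-44.9, -12.1, 8, 0.55, 1], [-44.9, -12.1, 8, 0.55, 1]]], grip_force=50)

```text
clock: 2.18
tcp_pos: [503.7, 415.5, 165.7]
tool_rot: [[-0.714, 0.7, 0.0], [0.7, 0.714, 0.0], [-0.0, 0.0, -1.0]]
contact_force: [0.5, 0.4, -0.1]
grip_width: 87.1
finger_force: 0.0
```

```bash
python3 plan.py 550 391 31 45.5
```

```text
shift cm [-5.02  1.48 13.47] turn 0.002 alt -3.14 q1,q6 [ 0.57 -0.23] F [ 0.5  0.4 -0.1] w 87.1 z [503.7 415.5 165.7] t 2.1833
```

Call:
step_arm(motion=[[[-4.8, 1.4, 4, 0, 1], [-4.8, 1.4, 7, 0, 1], [-4.8, 1.4, 7, 0, 1], [-4.8, 1.4, 7, 0, 1]]])

```text
clock: 2.52
tcp_pos: [544.4, 390.8, 91.6]
tool_rot: [[-0.713, 0.701, -0.007], [0.701, 0.713, -0.004], [0.002, -0.008, -1.0]]
contact_force: [-0.8, 1.1, 0.4]
grip_width: 87.2
finger_force: 0.0
```

```bash
python3 plan.py 550 391 31 45.5; sed -i 's/ (sense/&/' plan.py; python3 - <<'E'
from h import *
s=snapshot("scene");c=pix([550,391,30],s).astype(int);x,y=c-[65,50];x=max(0,x);y=max(0,y)
cv2.imwrite("pics/c2.png",cv2.resize(s["img"][y:y+100,x:x+130,::-1],None,fx=4,fy=4,interpolation=3))
E
```

```text
shift cm [-0.39  0.45  6.05] turn -0.0 alt 3.141 q1,q6 [ 0.5  -0.29] F [-0.8  1.1  0.4] w 87.2 z [544.4 390.8  91.6] t 2.5167
```

View pics/c2.png

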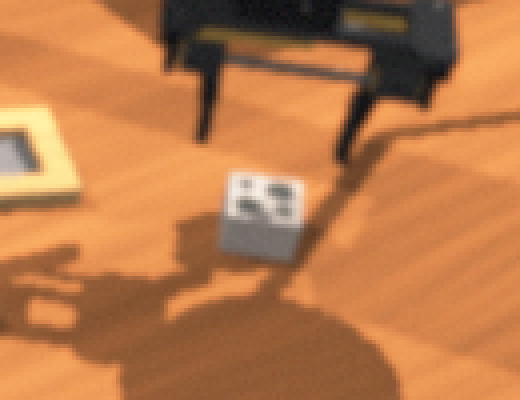

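The fingers at (203,140) and (343,160) straddle the block at (262,215) and hang above it. I descend.

```bash
python3 plan.py 550 391 31 45.5
```

```text
shift cm [-0.46  0.25  6.35] turn 0.001 alt -3.141 q1,q6 [ 0.51 -0.29] F [-0.1  0.6 -0.1] w 87.0 z [545.1 392.5  94.5] t 2.5667
```

Call:
step_arm(motion=[[[-0.5, 0.3, 2.5, 0, 1], [-0.5, 0.3, 4.5, 0, 1], [-0.5, 0.3, 5.8, 0, 1], [-0.5, 0.3, 6.3, 0, 1], [-0.5, 0.3, 6.3, 0, 1], [-0.5, 0.3, 6.3, 0, 0.3], [-0.5, 0.3, 6.3, 0, 0.3], [-0.5, 0.3, 6.3, 0, 0.3], [-0.5, 0.3, 6.3, 0, 0.3], [-0.5, 0.3, 6.3, 0, 0.3]]], grip_force=50)

```text
clock: 3.4
tcp_pos: [552.2, 392.0, 33.7]
tool_rot: [[-0.714, 0.7, 0.001], [0.7, 0.714, 0.001], [-0.0, 0.001, -1.0]]
contact_force: [-0.3, -0.3, 0.0]
grip_width: 61.5
finger_force: 0.0
```

```bash
python3 plan.py 387.2 277 120 67.3;python3 -c "from rig import *;print(sense()['finger_force'])"
```

```text
shift cm [  3.74 -19.75  -8.65] turn -0.379 alt 2.763 q1,q6 [ 0.5  -0.29] F [-0.3 -0.3  0. ] w 61.5 z [552.2 392.   33.7] t 3.4
0.0
```

Call:
step_arm(motion=[[[0.1, -0.2, 0.2, 0, 0.3], [0.1, -0.2, 0.2, 0, 0.3], [0.1, -0.2, 0.2, 0, 0.3], [0.1, -0.2, 0.2, 0, 0.3], [0.1, -0.2, 0.2, 0, 0.3], [0.1, -0.2, 0.2, 0, 0.3]]])

```text
clock: 3.9
tcp_pos: [550.6, 391.8, 31.6]
tool_rot: [[-0.714, 0.7, 0.002], [0.7, 0.714, 0.002], [-0.0, 0.003, -1.0]]
contact_force: [3.6, 3.4, 1.7]
grip_width: 51.8
finger_force: 50.0
```

```bash
python3 plan.py 387.2 277 120 67.3;python3 -c "from rig import *;print(sense()['finger_force'])"
```

```text
shift cm [  3.64 -19.61  -8.89] turn -0.379 alt 2.763 q1,q6 [ 0.5  -0.29] F [3.6 3.4 1.7] w 51.8 z [550.6 391.8  31.6] t 3.9
49.999083280563354
```

Call:
step_arm(motion=[[[0, 0, -2, 0, 0.3], [0, 0, -5, 0, 0.3], [0.6, -3, -7, -0.06, 0.3], [1.2, -6.5, -8, -0.13, 0.3], [1.9, -10, -8, -0.2, 0.3], [2.5, -13.5, -8, -0.27, 0.3], [3.1, -16.5, -8, -0.33, 0.3], [3.5, -18.5, -8, -0.37, 0.3], [3.64, -19.6, -8, -0.379, 0.3], [3.64, -19.6, -8, -0.379, 0.3]]])

```text
clock: 4.73
tcp_pos: [381.9, 273.9, 108.2]
tool_rot: [[-0.923, 0.385, -0.007], [0.385, 0.923, -0.004], [0.005, -0.007, -1.0]]
contact_force: [1.1, 0.6, -7.4]
grip_width: 51.7
finger_force: 50.0
```

Call:
step_arm(motion=[[[0, 0, 0, 0, 0.3], [0, 0, 0, 0, 0.3]]])

```text
clock: 4.9
tcp_pos: [386.6, 276.4, 110.4]
tool_rot: [[-0.922, 0.386, -0.001], [0.386, 0.922, -0.0], [0.001, -0.001, -1.0]]
contact_force: [-0.2, 0.8, -6.4]
grip_width: 51.2
finger_force: 50.0
```

```bash
cat > view.py <<'E'
from h import *
import sys
x,y,z=map(float,sys.argv[1:4]); out=[]
for n in("top","scene"):
    s=snapshot(n);c=pix([x,y,z],s).astype(int);u,v=c-[50,50];u=min(max(0,u),412);v=min(max(0,v),284)
    out.append(cv2.resize(s["img"][v:v+100,u:u+100,::-1],None,fx=4,fy=4,interpolation=3))
cv2.imwrite(sys.argv[4],np.hstack(out))
E
python3 view.py 387 277 40 pics/c3.png; python3 plan.py 387.2 277 35.6 67.3
```

```text
shift cm [-0.01  0.03  7.51] turn 0.0 alt -3.141 q1,q6 [ 0.45 -0.72] F [ 0.   0.2 -6.8] w 51.3 z [387.  276.7 110.7] t 5.0
```

View pics/c3.png

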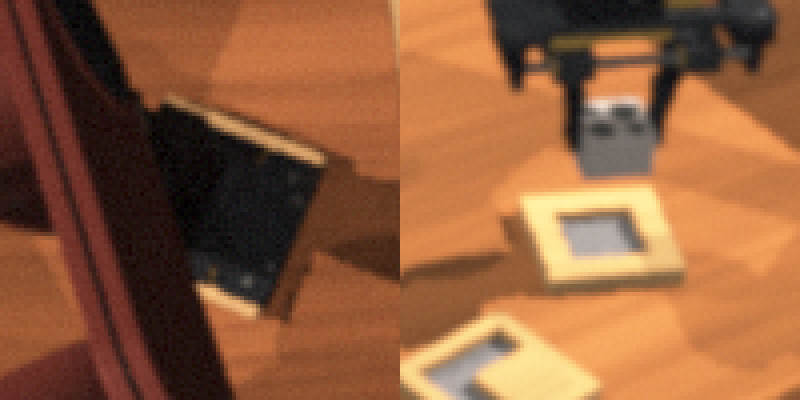

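The scene view shows the block hanging level at (617,140), aligned above the cut-out at (603,235). I lower it.

Call:
step_arm(motion=[[[0, 0, 1.5, 0, 0.3], [0, 0, 3, 0, 0.3], [0, 0, 4.5, 0, 0.3], [0, 0, 5.4, 0, 0.3], [0, 0, 5.9, 0, 0.3], [0, 0, 6.4, 0, 0.3], [0, 0, 6.7, 0, 0.3], [0, 0, 7.0, 0, 0.3], [0, 0, 7.2, 0, 0.3], [0, 0, 7.3, 0, 0.3]]])

```text
clock: 5.83
tcp_pos: [386.8, 276.6, 38.1]
tool_rot: [[-0.923, 0.386, 0.001], [0.386, 0.923, 0.0], [-0.0, 0.0, -1.0]]
contact_force: [0.5, 0.2, -7.2]
grip_width: 51.5
finger_force: 50.0
```

Call:
step_arm(motion=[[[0, 0, 0.1, 0, 0.3], [0, 0, 0.15, 0, 0.3], [0, 0, 0.15, 0, 0.3]]])

```text
clock: 6.08
tcp_pos: [386.6, 276.5, 36.6]
tool_rot: [[-0.923, 0.386, 0.0], [0.386, 0.923, 0.0], [-0.0, 0.0, -1.0]]
contact_force: [0.1, 0.4, -7.3]
grip_width: 51.6
finger_force: 50.0
```

Call:
step_arm(motion=[[[0, 0, 0.05, 0, 0.3], [0, 0, 0.1, 0, 0.3], [0, 0, 0.15, 0, 0.3], [0, 0, 0.15, 0, 0.3]]])

```text
clock: 6.42
tcp_pos: [386.7, 276.6, 35.6]
tool_rot: [[-0.923, 0.386, 0.0], [0.386, 0.923, 0.0], [-0.0, 0.0, -1.0]]
contact_force: [-3.6, -1.7, 2.5]
grip_width: 51.7
finger_force: 50.0
```

Call:
step_arm(motion=[[[0, 0, 0, 0, 0.9], [0, 0, 0, 0, 0.9], [0, 0, 0, 0, 0.9], [0, 0, 0, 0, 0.9], [0, 0, -2, 0, 0.9], [0, 0, -5, 0, 0.9], [0, 0, -9, 0, 1], [0, 0, -12, 0, 1], [0, 0, -12, 0, 1]]])

```text
clock: 7.17
tcp_pos: [390.8, 278.6, 162.2]
tool_rot: [[-0.923, 0.385, 0.011], [0.385, 0.923, 0.006], [-0.008, 0.009, -1.0]]
contact_force: [1.0, -0.1, 0.0]
grip_width: 85.3
finger_force: 0.0
```

```bash
python3 plan.py 495.3 -110.6 110 125.5
```

```text
shift cm [-24.6  -31.94   5.13] turn -1.015 alt 2.126 q1,q6 [ 0.45 -0.72] F [ 1.  -0.1  0. ] w 85.3 z [390.8 278.6 162.2] t 7.1667
```

Call:
step_arm(motion=[[[-24.6, -31.9, 2, 1.2, 1], [-24.6, -31.9, 2, 1.2, 1], [-24.6, -31.9, 2, 1.2, 1], [-24.6, -31.9, 2, 1.2, 1], [-24.6, -31.9, 2, 1.2, 1], [-24.6, -31.9, 2, 1.2, 1], [-24.6, -31.9, 2, 1.2, 1], [-24.6, -31.9, 2, 1.2, 1], [-24.6, -31.9, 2, 1.2, 1], [-24.6, -31.9, 2, 1.2, 1]]])

```text
clock: 8.0
tcp_pos: [491.1, -116.3, 134.7]
tool_rot: [[0.033, 0.999, 0.001], [0.999, -0.033, -0.001], [-0.001, 0.001, -1.0]]
contact_force: [0.5, 0.4, -0.1]
grip_width: 87.3
finger_force: 0.0
```

Call:
step_arm(motion=[[[0, 0, 1, 0.93, 1], [0, 0, 2, 0.93, 1], [0, 0, 3, 0.93, 1], [0, 0, 3, 0.93, 1], [0, 0, 3, 0.93, 1], [0, 0, 3, 0.93, 1], [0, 0, 3, 0.93, 1], [0, 0, 3, 0.93, 1], [0, 0, 3, 0.93, 1], [0, 0, 3, 0.93, 1]]])

```text
clock: 8.83
tcp_pos: [490.5, -112.7, 104.6]
tool_rot: [[0.815, 0.579, -0.0], [0.579, -0.815, 0.0], [-0.0, -0.0, -1.0]]
contact_force: [-0.4, 0.7, -0.0]
grip_width: 87.3
finger_force: 0.0
```

```bash
python3 plan.py 495.3 -110.6 31.5 125.5; python3 view.py 480 -95 40 pics/c4.png
```

```text
shift cm [0.51 0.11 7.31] turn -0.002 alt 3.14 q1,q6 [-0.38  0.57] F [-0.4  0.7 -0. ] w 87.3 z [ 490.5 -112.7  104.6] t 8.8333
```

View pics/c4.png

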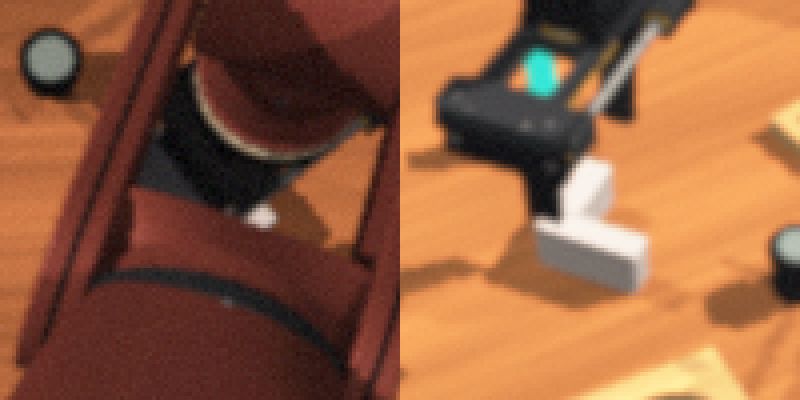

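```bash
python3 - <<'E'
from h import *
s=snapshot("scene");R=sense()["tool_rot"];t=sense()["tcp_pos"];print(t)
o=pix([480,-95,40],s).astype(int)-50
for k in(1,-1): print(k,(pix(t+R@[0,k*50,14],s)-o)*4+[400,0])
for q in((35,-35),(-35,-35),(-35,35)):
    c,d=np.cos(.62),np.sin(.62);print(q,(pix([478.3+c*q[0]-d*q[1],-92+d*q[0]+c*q[1],34],s)-o)*4+[400,0])
E
python3 plan.py 495.3 -110.6 31.5 125.5
```

```text
[ 490.53161831 -112.70288105  104.78179622]
1 [543.99401519 215.01160016]
-1 [618.70788226 112.12807392]
(35, -35) [632.82812058 256.61014056]
(-35, -35) [532.45410024 224.47751176]
(-35, 35) [582.44406054 155.45315762]
shift cm [0.51 0.1  7.33] turn -0.002 alt 3.139 q1,q6 [-0.38  0.57] F [ 0.2 -0.5  0.5] w 87.1 z [ 490.5 -112.7  104.8] t 8.9833
```

Projected fingertips (544,215) and (619,112) match the picture, and the block's corners match to about 1–2 raw pixels. The fingers straddle the x leg, so I descend.

Call:
step_arm(motion=[[[0.5, 0.1, 2, 0, 1], [0.5, 0.1, 4, 0, 1], [0.5, 0.1, 5.5, 0, 1], [0.5, 0.1, 6.6, 0, 1], [0.5, 0.1, 7.1, 0, 0.6], [0.5, 0.1, 7.3, 0, 0.2], [0.5, 0.1, 7.3, 0, 0.1], [0.5, 0.1, 7.3, 0, 0], [0.5, 0.1, 7.3, 0, 0], [0.5, 0.1, 7.3, 0, 0]]], grip_force=60)

```text
clock: 9.82
tcp_pos: [495.9, -110.9, 32.8]
tool_rot: [[0.816, 0.578, 0.002], [0.578, -0.816, -0.001], [0.001, 0.001, -1.0]]
contact_force: [-0.3, -0.3, -0.6]
grip_width: 54.9
finger_force: 0.0
```

Call:
step_arm(motion=[[[0, 0, 0, 0, 0], [0, 0, 0, 0, 0], [0, 0, 0, 0, 0], [0, 0, 0, 0, 0], [0, 0, 0, 0, 0], [0, 0, 0, 0, 0], [0, 0, 0, 0, 0], [0, 0, 0, 0, 0]]])

```text
clock: 10.48
tcp_pos: [494.7, -110.0, 31.9]
tool_rot: [[0.816, 0.578, -0.001], [0.578, -0.816, 0.001], [-0.0, -0.002, -1.0]]
contact_force: [-3.2, 4.0, 4.7]
grip_width: 19.4
finger_force: 60.0
```

```bash
python3 plan.py 483.4 112.8 120 97.8
```

```text
shift cm [ 11.94 -18.85  -8.79] turn 0.48 alt -2.662 q1,q6 [-0.37  0.58] F [-3.2  4.   4.7] w 19.4 z [ 494.7 -110.    31.9] t 10.4833
```

```bash
python3 plan.py 489.7 88.4 120 97.8
```

```text
shift cm [ 11.05 -16.5   -8.79] turn 0.48 alt -2.662 q1,q6 [-0.37  0.58] F [-3.2  4.   4.7] w 19.4 z [ 494.7 -110.    31.9] t 10.4833
```

Call:
step_arm(motion=[[[0, 0, -1.5, 0, 0], [0, 0, -4, 0, 0], [1.4, -2, -6.5, 0.06, 0], [3.2, -4.8, -8, 0.14, 0], [5, -7.5, -8.5, 0.22, 0], [7, -10.5, -8.5, 0.3, 0], [9, -13.4, -8.5, 0.39, 0], [10.5, -15.7, -8.5, 0.46, 0], [11.05, -16.5, -8.5, 0.48, 0], [11.05, -16.5, -8.5, 0.48, 0]]])

```text
clock: 11.32
tcp_pos: [489.1, 90.1, 115.8]
tool_rot: [[0.99, 0.138, -0.001], [0.138, -0.99, 0.0], [-0.001, -0.0, -1.0]]
contact_force: [-0.1, 0.4, -4.2]
grip_width: 19.3
finger_force: 60.0
```

Call:
step_arm(motion=[[[0, 0, 2, 0, 0], [0, 0, 4, 0, 0], [0, 0, 4, 0, 0], [0, 0, 4, 0, 0]]])

```text
clock: 11.65
tcp_pos: [488.4, 87.0, 75.2]
tool_rot: [[0.991, 0.135, -0.004], [0.135, -0.991, -0.001], [-0.004, 0.0, -1.0]]
contact_force: [-0.3, -0.4, -4.3]
grip_width: 19.6
finger_force: 60.0
```

```bash
python3 view.py 484 112 40 pics/c5.png; python3 plan.py 489.7 88.4 35.9 97.8
```

```text
shift cm [-0.08 -0.13  4.16] turn -0.001 alt 3.141 q1,q6 [0.02 1.45] F [ 0.4 -0.2 -5.3] w 19.4 z [490.6  87.2  77.5] t 11.75
```

View pics/c5.png

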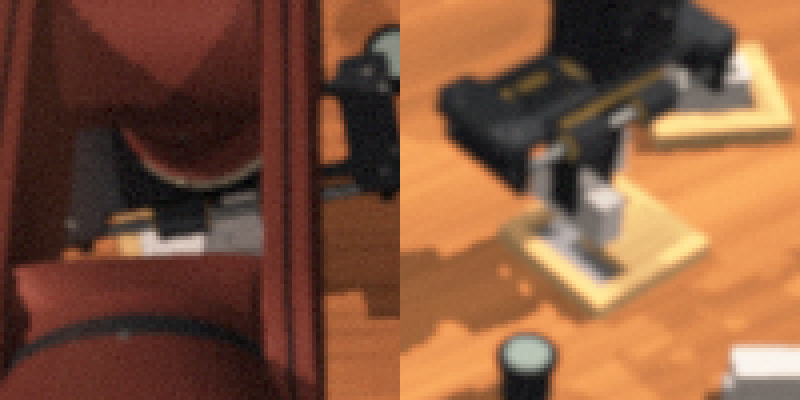

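The block hangs level at (600,220) over the L cut-out at (580,255), and the loupe at (528,365) is clear. I lower it slowly.

Call:
step_arm(motion=[[[-0.1, -0.1, 0.8, 0, 0], [-0.1, -0.1, 1.6, 0, 0], [-0.1, -0.1, 2.2, 0, 0], [-0.1, -0.1, 2.6, 0, 0], [-0.1, -0.1, 2.9, 0, 0], [-0.1, -0.1, 3.2, 0, 0], [-0.1, -0.1, 3.5, 0, 0], [-0.1, -0.1, 3.7, 0, 0], [-0.1, -0.1, 3.9, 0, 0], [-0.1, -0.1, 3.9, 0, 0]]])

```text
clock: 12.58
tcp_pos: [488.8, 88.8, 37.5]
tool_rot: [[0.991, 0.135, -0.0], [0.135, -0.991, -0.0], [-0.0, -0.0, -1.0]]
contact_force: [-0.0, -0.4, -5.0]
grip_width: 19.5
finger_force: 60.0
```

```bash
python3 plan.py 489.7 88.4 35.9 97.8
```

```text
shift cm [0.09 0.05 0.16] turn -0.0 alt 3.141 q1,q6 [0.02 1.46] F [-0.  -0.4 -5. ] w 19.5 z [488.8  88.8  37.5] t 12.5833
```

In the hole without contact. I'll go the last bit, release and rise.

Call:
step_arm(motion=[[[0.05, 0, 0.08, 0, 0], [0.05, 0, 0.15, 0, 0], [0.05, 0, 0.2, 0, 0], [0.05, 0, 0.2, 0, 0], [0.05, 0, 0.2, 0, 0.2], [0.05, 0, 0.2, 0, 0.4], [0.05, 0, 0.2, 0, 0.5], [0.05, 0, 0.2, 0, 0.5], [0.05, 0, 0.2, 0, 0.5], [0.05, 0, 0.2, 0, 0.5]]])

```text
clock: 13.42
tcp_pos: [489.8, 88.8, 36.3]
tool_rot: [[0.991, 0.135, 0.001], [0.135, -0.991, 0.0], [0.001, 0.0, -1.0]]
contact_force: [-0.6, -0.0, -1.2]
grip_width: 41.1
finger_force: 0.0
```

Call:
step_arm(motion=[[[0, 0, -1, 0, 0.5], [0, 0, -3, 0, 0.5], [0, 0, -6, 0, 0.7], [0, 0, -9, 0, 1], [0, 0, -11, 0, 1], [0, 0, -11, 0, 1]]])

```text
clock: 13.92
tcp_pos: [493.1, 89.0, 152.1]
tool_rot: [[0.991, 0.136, 0.01], [0.136, -0.991, 0.0], [0.01, 0.001, -1.0]]
contact_force: [0.5, 0.1, 0.5]
grip_width: 62.3
finger_force: 0.0
```

```bash
python3 plan.py 662.5 119.5 130 150
```

```text
shift cm [17.18 -0.73  2.38] turn -0.911 alt 2.23 q1,q6 [0.02 1.46] F [0.5 0.1 0.5] w 62.3 z [493.1  89.  152.1] t 13.9167
```

Call:
step_arm(motion=[[[17.2, -0.7, 2, -0.91, 1], [17.2, -0.7, 2, -0.91, 1], [17.2, -0.7, 2, -0.91, 1], [17.2, -0.7, 2, -0.91, 1], [17.2, -0.7, 2, -0.91, 1], [17.2, -0.7, 2, -0.91, 1], [17.2, -0.7, 2, -0.91, 1], [17.2, -0.7, 2, -0.91, 1], [17.2, -0.7, 2, -0.91, 1], [17.2, -0.7, 2, -0.91, 1]]])

```text
clock: 14.75
tcp_pos: [658.5, 119.0, 125.4]
tool_rot: [[0.503, 0.865, -0.001], [0.865, -0.503, -0.0], [-0.001, -0.001, -1.0]]
contact_force: [-0.0, -0.4, 0.1]
grip_width: 87.1
finger_force: 0.0
```

```bash
python3 plan.py 662.5 119.5 33 150; python3 view.py 662 122 40 pics/c6.png
```

```text
shift cm [0.24 0.33 9.24] turn -0.003 alt 3.139 q1,q6 [0.06 0.59] F [-0.  -0.4  0.1] w 87.1 z [658.5 119.  125.4] t 14.75
```

View pics/c6.png

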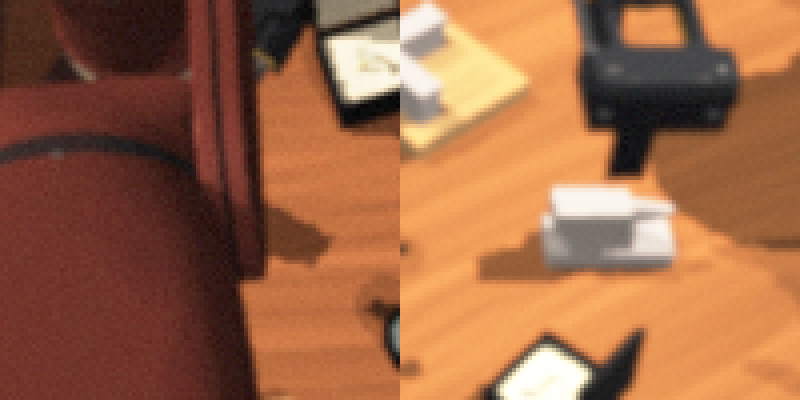

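The anvil sits at (605,225) with its horn to the right at (655,208). The near finger at (628,150) is in front of the head side, and the ring box at the bottom is clear. I descend and grip.

Call:
step_arm(motion=[[[0.2, 0.3, 2.5, 0, 1], [0.2, 0.3, 5, 0, 1], [0.2, 0.3, 7, 0, 1], [0.2, 0.3, 8.4, 0, 1], [0.2, 0.3, 9, 0, 0.6], [0.2, 0.3, 9.2, 0, 0.2], [0.2, 0.3, 9.2, 0, 0.1], [0.2, 0.3, 9.2, 0, 0], [0.2, 0.3, 9.2, 0, 0], [0.2, 0.3, 9.2, 0, 0]]])

```text
clock: 15.68
tcp_pos: [663.6, 119.3, 35.4]
tool_rot: [[0.501, 0.865, 0.002], [0.865, -0.501, 0.0], [0.001, 0.002, -1.0]]
contact_force: [0.6, -0.3, 0.2]
grip_width: 54.8
finger_force: 0.0
```

Call:
step_arm(motion=[[[0, 0, 0, 0, 0], [0, 0, 0, 0, 0], [0, 0, 0, 0, 0], [0, 0, 0, 0, 0], [0, 0, 0, 0, 0], [0, 0, 0, 0, 0], [0, 0, 0, 0, 0], [0, 0, 0, 0, 0]]])

```text
clock: 16.35
tcp_pos: [661.8, 119.6, 33.9]
tool_rot: [[0.501, 0.865, -0.002], [0.865, -0.501, 0.0], [-0.001, -0.001, -1.0]]
contact_force: [-5.6, 1.3, 5.1]
grip_width: 23.5
finger_force: 60.0
```

```bash
python3 plan.py 551.6 -390 130 74.3;  python3 view.py 662 122 40 pics/c7.png
```

```text
shift cm [-49.63  15.98  -9.61] turn 1.32 alt -1.822 q1,q6 [0.06 0.59] F [-5.6  1.3  5.1] w 23.5 z [661.8 119.6  33.9] t 16.35
```

View pics/c7.png

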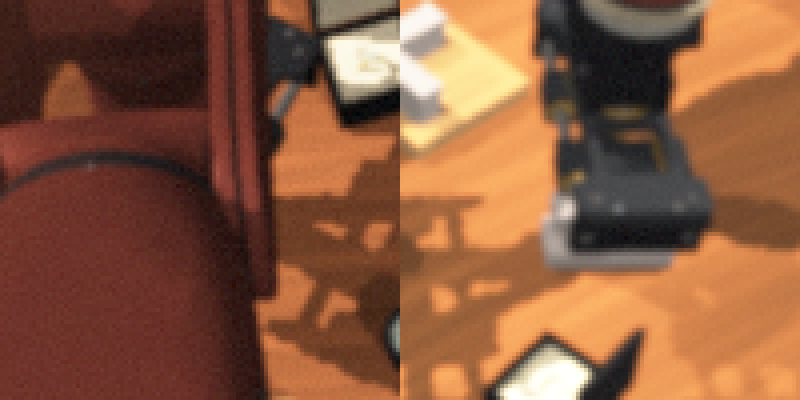

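```bash
python3 plan.py 542.9 -387.6 130 74.3
```

```text
shift cm [-49.86  15.1   -9.6 ] turn 1.32 alt -1.822 q1,q6 [0.06 0.59] F [-6.5  1.1  5.3] w 23.6 z [661.8 119.6  33.9] t 16.45
```

Call:
step_arm(motion=[[[0, 0, -2, 0, 0], [0, 0, -5, 0, 0], [0, 0, -8, 0, 0], [0, 0, -9, 0, 0], [0, 0, -9, 0, 0]]])

```text
clock: 16.87
tcp_pos: [665.0, 119.2, 127.0]
tool_rot: [[0.501, 0.865, 0.007], [0.865, -0.501, 0.0], [0.004, 0.006, -1.0]]
contact_force: [0.9, 0.8, -5.1]
grip_width: 23.2
finger_force: 59.9
```

Call:
step_arm(motion=[[[-2, 0.6, 0, 0.05, 0], [-5, 1.5, 0, 0.15, 0], [-9, 2.7, 0, 0.25, 0], [-12.5, 3.8, 0, 0.35, 0], [-16.3, 4.9, 0, 0.46, 0], [-20.1, 6.1, 0, 0.57, 0], [-23.9, 7.2, 0, 0.68, 0], [-27.7, 8.4, 0, 0.79, 0], [-31, 9.4, 0, 0.9, 0], [-33, 10, 0, 1.0, 0]]])

```text
clock: 17.7
tcp_pos: [580.8, -219.7, 120.5]
tool_rot: [[0.999, 0.038, -0.004], [0.038, -0.999, 0.0], [-0.004, -0.0, -1.0]]
contact_force: [0.8, 0.5, -5.9]
grip_width: 23.6
finger_force: 59.9
```

Call:
step_arm(motion=[[[0, 0, 0, 0.1, 0], [0, 0, 0, 0.2, 0], [0, 0, 0, 0.28, 0], [0, 0, 0, 0.32, 0], [0, 0, 0, 0.32, 0]]])

```text
clock: 18.12
tcp_pos: [581.9, -215.9, 120.4]
tool_rot: [[0.962, -0.273, -0.004], [-0.273, -0.962, 0.002], [-0.005, -0.001, -1.0]]
contact_force: [0.1, -1.0, -6.0]
grip_width: 23.6
finger_force: 59.9
```

```bash
python3 plan.py 542.9 -387.6 85 74.3
```

```text
shift cm [ 0.95 17.58  3.52] turn -0.002 alt 3.14 q1,q6 [-0.48  1.36] F [ 0.1 -1.  -6. ] w 23.6 z [ 581.9 -215.9  120.4] t 18.1167
```

Call:
step_arm(motion=[[[0.1, 2, 0, 0, 0], [0.3, 5, 0, 0, 0], [0.5, 8.5, 0, 0, 0], [0.7, 12, 0.5, 0, 0], [0.9, 15, 1, 0, 0], [0.95, 17, 2, 0, 0], [0.95, 17.6, 3, 0, 0], [0.95, 17.6, 3.5, 0, 0], [0.95, 17.6, 3.5, 0, 0], [0.95, 17.6, 3.5, 0, 0]]])

```text
clock: 18.95
tcp_pos: [544.7, -386.4, 87.1]
tool_rot: [[0.963, -0.269, -0.002], [-0.269, -0.963, 0.003], [-0.003, -0.002, -1.0]]
contact_force: [-0.1, -0.7, -5.9]
grip_width: 23.8
finger_force: 59.9
```

```bash
python3 view.py 551 -390 50 pics/c8.png; python3 - <<'E'
from h import *
# anvil ends along the tool x axis, relative to TCP, from both clouds
for n in("top","scene"):
    s=snapshot(n);C=cloud(s);q=sense();L=(C-q["tcp_pos"])@q["tool_rot"]  # tool coords, z down; foot z: 14..36
    for nm,a,b in(("foot",18,33),("head",-10,10)):
        m=(abs(L[...,0])<65)&(abs(L[...,1])<25)&(L[...,2]>a)&(L[...,2]<b)&(s["img"].min(-1)>90)
        if m.sum()>5: print(n,nm,m.sum(),"x",np.percentile(L[m][:,0],[1,99]).round(1),"y",np.percentile(L[m][:,1],[1,99]).round(1),"z",np.percentile(L[m][:,2],[1,99]).round(1))
E
python3 plan.py 542.9 -387.6 37.9 74.3
```

```text
scene foot 299 x [ 5.2 52.8] y [-16.8  18.8] z [18.8 32.4]
scene head 269 x [-21.4  49. ] y [-10.4  13. ] z [-9.7  9.2]
shift cm [-0.32  0.07  5.19] turn 0.001 alt -3.14 q1,q6 [-0.74  1.11] F [ 0.4 -0.6 -5.7] w 23.6 z [ 546.1 -387.7   89.8] t 19.15
```

View pics/c8.png

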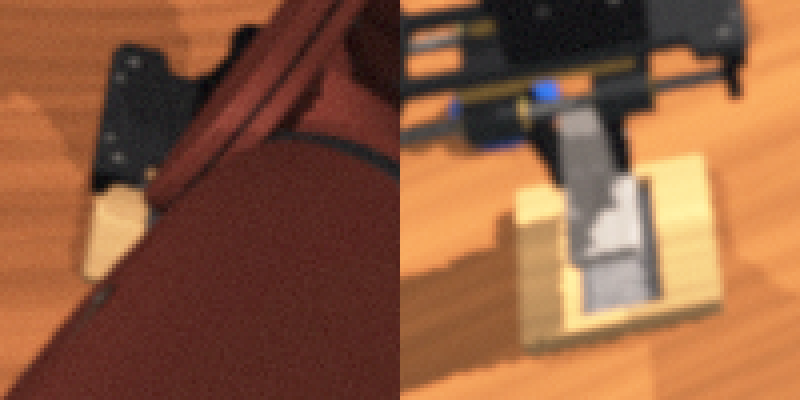

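The anvil hangs level over the long cut-out at (620,245). Its foot end shows it sits about 11 mm ahead of the TCP rather than 9, so I shift by −0.5 cm and lower.

Call:
step_arm(motion=[[[-0.3, 0, 0.5, 0, 0], [-0.5, 0, 1.5, 0, 0], [-0.5, 0, 2.3, 0, 0], [-0.5, 0, 2.9, 0, 0], [-0.5, 0, 3.4, 0, 0], [-0.5, 0, 3.8, 0, 0], [-0.5, 0, 4.2, 0, 0], [-0.5, 0, 4.5, 0, 0], [-0.5, 0, 4.7, 0, 0], [-0.5, 0, 4.7, 0, 0]]])

```text
clock: 19.98
tcp_pos: [540.2, -386.9, 41.4]
tool_rot: [[0.963, -0.271, -0.0], [-0.271, -0.963, 0.0], [-0.001, -0.0, -1.0]]
contact_force: [0.2, -0.2, -6.2]
grip_width: 23.6
finger_force: 59.9
```

```bash
python3 plan.py 540.9 -387.6 37.9 74.3
```

```text
shift cm [0.09 0.04 0.35] turn -0.0 alt 3.141 q1,q6 [-0.74  1.1 ] F [ 0.2 -0.2 -6.2] w 23.6 z [ 540.2 -386.9   41.4] t 19.9833
```

Call:
step_arm(motion=[[[0.05, 0, 0.1, 0, 0], [0.05, 0, 0.2, 0, 0], [0.05, 0, 0.3, 0, 0], [0.05, 0, 0.35, 0, 0], [0.05, 0, 0.38, 0, 0], [0.05, 0, 0.38, 0, 0]]])

```text
clock: 20.48
tcp_pos: [540.8, -387.2, 38.1]
tool_rot: [[0.963, -0.271, -0.0], [-0.271, -0.963, 0.0], [-0.0, -0.0, -1.0]]
contact_force: [0.7, 0.6, -5.6]
grip_width: 23.3
finger_force: 59.9
```

```bash
python3 plan.py 540.9 -387.6 37.9 74.3
```

```text
shift cm [0.02 0.04 0.02] turn -0.0 alt 3.141 q1,q6 [-0.74  1.11] F [ 0.7  0.6 -5.6] w 23.3 z [ 540.8 -387.2   38.1] t 20.4833
```

Call:
step_arm(motion=[[[0, 0, 0.05, 0, 0], [0, 0, 0.1, 0, 0], [0, 0, 0.1, 0, 0], [0, 0, 0.1, 0, 0.2], [0, 0, 0.1, 0, 0.4], [0, 0, 0.1, 0, 0.6], [0, 0, 0.1, 0, 0.6], [0, 0, 0.1, 0, 0.6], [0, 0, 0.1, 0, 0.6], [0, 0, 0.1, 0, 0.6]]])

```text
clock: 21.32
tcp_pos: [541.0, -387.4, 37.2]
tool_rot: [[0.963, -0.271, 0.0], [-0.271, -0.963, -0.0], [0.001, 0.0, -1.0]]
contact_force: [0.1, 0.2, 0.3]
grip_width: 50.1
finger_force: 0.0
```

Call:
step_arm(motion=[[[0, 0, -1, 0, 0.6], [0, 0, -3, 0, 0.6], [0, 0, -6, 0, 0.7], [0, 0, -9, 0, 1], [0, 0, -11, 0, 1], [0, 0, -11, 0, 1]]])

```text
clock: 21.82
tcp_pos: [543.7, -389.7, 154.7]
tool_rot: [[0.963, -0.271, 0.008], [-0.271, -0.963, -0.007], [0.01, 0.005, -1.0]]
contact_force: [1.0, -0.3, 1.4]
grip_width: 70.8
finger_force: 0.0
```

```bash
python3 plan.py 389.3 -287.2 120 125
```

```text
shift cm [-17.67  -5.71   3.27] turn -0.885 alt 2.257 q1,q6 [-0.74  1.11] F [ 1.  -0.3  1.4] w 70.8 z [ 543.7 -389.7  154.7] t 21.8167
```

Call:
step_arm(motion=[[[-17.7, -5.7, 2, 0, 1], [-17.7, -5.7, 2, 0, 1], [-17.7, -5.7, 2, 0, 1], [-17.7, -5.7, 2, 0, 1], [-17.7, -5.7, 2, 0, 1], [-17.7, -5.7, 3, 0, 1], [-17.7, -5.7, 4, 0, 1], [-17.7, -5.7, 4, 0, 1], [-17.7, -5.7, 4, 0, 1]]])

```text
clock: 22.57
tcp_pos: [386.3, -284.7, 106.6]
tool_rot: [[0.963, -0.271, -0.001], [-0.271, -0.963, 0.001], [-0.001, -0.0, -1.0]]
contact_force: [-0.2, -0.1, -0.2]
grip_width: 86.6
finger_force: 0.0
```

```bash
python3 view.py 389 -287 40 pics/c9.png; python3 plan.py 389.3 -287.2 32 74.3
```

```text
shift cm [0.3  0.13 7.53] turn -0.0 alt 3.141 q1,q6 [-0.8   1.05] F [ 0.3  0.  -0.7] w 86.9 z [ 386.7 -285.1  107.3] t 22.6667
```

View pics/c9.png

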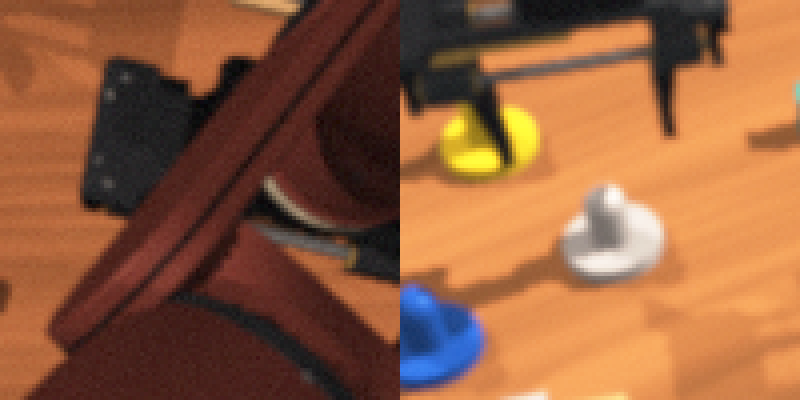

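The steel stake is at (610,235) between the fingers at (505,160) and (668,130). The blue one at (430,340) and the yellow one at (490,140) are clear. I descend and grip.

Call:
step_arm(motion=[[[0.3, 0.1, 2.5, 0, 1], [0.3, 0.1, 4.5, 0, 1], [0.3, 0.1, 6, 0, 1], [0.3, 0.1, 7, 0, 1], [0.3, 0.1, 7.4, 0, 0.6], [0.3, 0.1, 7.5, 0, 0.2], [0.3, 0.1, 7.5, 0, 0.1], [0.3, 0.1, 7.5, 0, 0], [0.3, 0.1, 7.5, 0, 0], [0.3, 0.1, 7.5, 0, 0]]])

```text
clock: 23.5
tcp_pos: [389.0, -286.7, 33.0]
tool_rot: [[0.963, -0.271, 0.001], [-0.271, -0.963, -0.001], [0.001, 0.001, -1.0]]
contact_force: [-0.3, -0.3, 0.3]
grip_width: 55.2
finger_force: 0.0
```

Call:
step_arm(motion=[[[0, 0, 0, 0, 0], [0, 0, 0, 0, 0], [0, 0, 0, 0, 0], [0, 0, 0, 0, 0], [0, 0, 0, 0, 0], [0, 0, 0, 0, 0], [0, 0, 0, 0, 0], [0, 0, 0, 0, 0]]])

```text
clock: 24.17
tcp_pos: [388.5, -286.3, 32.2]
tool_rot: [[0.963, -0.271, -0.0], [-0.271, -0.963, -0.0], [-0.0, 0.0, -1.0]]
contact_force: [0.1, -0.1, -0.6]
grip_width: 24.6
finger_force: 60.0
```

```bash
python3 plan.py 648 -142 120 74.3
```

```text
shift cm [ 21.08 -20.91  -8.79] turn -0.0 alt 3.141 q1,q6 [-0.8   1.05] F [ 0.1 -0.1 -0.6] w 24.6 z [ 388.5 -286.3   32.2] t 24.1667
```

Call:
step_arm(motion=[[[0, 0, -2, 0, 0], [0, 0, -5, 0, 0], [2, -2, -7, 0, 0], [4.5, -4.5, -8.5, 0, 0], [7.2, -7.2, -8.5, 0, 0], [10, -10, -8.5, 0, 0], [13, -13, -8.5, 0, 0], [16, -16, -8.5, 0, 0], [18.5, -18.4, -8.5, 0, 0], [20, -19.8, -8.5, 0, 0]]])

```text
clock: 25.0
tcp_pos: [636.9, -146.6, 115.7]
tool_rot: [[0.963, -0.269, -0.0], [-0.269, -0.963, 0.002], [-0.001, -0.001, -1.0]]
contact_force: [-0.4, 0.2, -4.2]
grip_width: 24.8
finger_force: 61.3
```

Call:
step_arm(motion=[[[1, -1, 1, 0, 0], [1, -1, 2.5, 0, 0], [1, -1, 4, 0, 0], [1, -1, 4, 0, 0], [1, -1, 4, 0, 0]]])

```text
clock: 25.42
tcp_pos: [644.0, -142.6, 73.9]
tool_rot: [[0.962, -0.272, -0.006], [-0.272, -0.962, 0.002], [-0.006, -0.0, -1.0]]
contact_force: [0.5, 0.2, -4.2]
grip_width: 24.6
finger_force: 61.3
```

```bash
python3 view.py 648 -142 40 pics/c10.png; python3 plan.py 648 -142 36.2 74.3; python3 - <<'E'
from h import *
s=snapshot("scene");C=cloud(s);q=sense();L=(C-q["tcp_pos"])@q["tool_rot"]
m=(abs(L[...,0])<45)&(abs(L[...,1])<45)&(L[...,2]>16)&(L[...,2]<27);P=L[m]
print(m.sum(),np.percentile(P,[1,99],axis=0).round(1),cv2.minEnclosingCircle(P[:,:2].astype(np.float32)))
E
```

```text
shift cm [ 0.13 -0.19  4.08] turn -0.001 alt 3.14 q1,q6 [-0.34  1.51] F [-0.4  0.1 -4.2] w 24.5 z [ 646.3 -143.5   77. ] t 25.5167
260 [[-15.8 -27.1  16.5]
 [ 30.8  31.3  26.8]] ((1.590285062789917, 1.2996610403060913), 31.051008224487305)
```

View pics/c10.png

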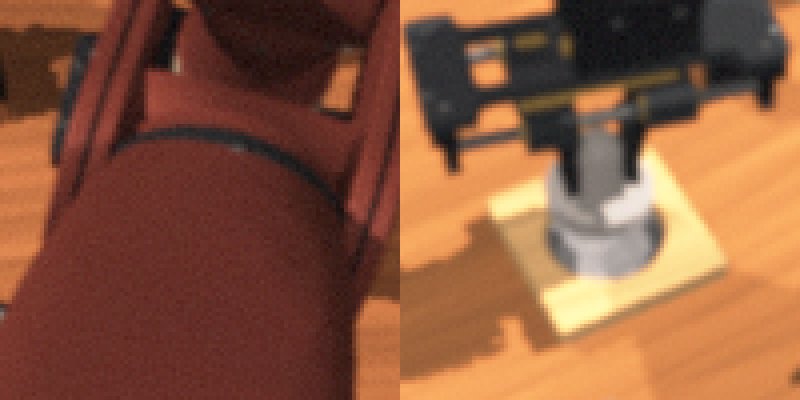

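The stake hangs upright at (600,195) above the round hole at (605,240), centred in the jaws to about 1.5 mm. I lower it.

Call:
step_arm(motion=[[[0.1, -0.2, 0.8, 0, 0], [0.1, -0.2, 1.5, 0, 0], [0.1, -0.2, 2, 0, 0], [0.1, -0.2, 2.4, 0, 0], [0.1, -0.2, 2.8, 0, 0], [0.1, -0.2, 3.1, 0, 0], [0.1, -0.2, 3.4, 0, 0], [0.1, -0.2, 3.7, 0, 0], [0.1, -0.2, 3.8, 0, 0], [0.1, -0.2, 3.8, 0, 0]]])

```text
clock: 26.4
tcp_pos: [648.2, -141.1, 38.7]
tool_rot: [[0.963, -0.271, -0.001], [-0.271, -0.963, 0.0], [-0.001, -0.0, -1.0]]
contact_force: [-0.5, 0.1, -4.4]
grip_width: 24.8
finger_force: 61.3
```

```bash
python3 plan.py 647.6 -142 36.2 74.3
```

```text
shift cm [-0.04  0.1   0.25] turn -0.0 alt 3.141 q1,q6 [-0.33  1.51] F [-0.5  0.1 -4.4] w 24.8 z [ 648.2 -141.1   38.7] t 26.4
```

Call:
step_arm(motion=[[[-0.05, 0.05, 0.1, 0, 0], [-0.05, 0.05, 0.2, 0, 0], [-0.05, 0.05, 0.28, 0, 0], [-0.05, 0.05, 0.33, 0, 0], [-0.05, 0.05, 0.33, 0, 0], [-0.05, 0.05, 0.33, 0, 0.1], [-0.05, 0.05, 0.33, 0, 0.3], [-0.05, 0.05, 0.33, 0, 0.6], [-0.05, 0.05, 0.33, 0, 0.6], [-0.05, 0.05, 0.33, 0, 0.6]]])

```text
clock: 27.23
tcp_pos: [648.5, -141.7, 36.4]
tool_rot: [[0.963, -0.271, 0.001], [-0.271, -0.963, -0.0], [0.002, 0.0, -1.0]]
contact_force: [0.1, 0.2, 0.2]
grip_width: 38.3
finger_force: 0.0
```

Call:
step_arm(motion=[[[0, 0, 0, 0, 0.7], [0, 0, -1, 0, 0.7], [0, 0, -3, 0, 0.7], [0, 0, -6, 0, 0.7], [0, 0, -9, 0, 1], [0, 0, -13, 0, 1], [0, 0, -16, 0, 1], [0, 0, -16, 0, 1]]])

```text
clock: 27.9
tcp_pos: [652.2, -142.9, 206.3]
tool_rot: [[0.963, -0.271, 0.014], [-0.271, -0.963, -0.005], [0.015, 0.001, -1.0]]
contact_force: [1.5, -0.6, 1.2]
grip_width: 79.9
finger_force: 0.0
```

Call:
step_arm(motion=[[[-28, 0, -4, 0, 1], [-28, 0, -4, 0, 1], [-28, 0, -4, 0, 1], [-28, 0, -4, 0, 1], [-28, 0, -4, 0, 1], [-28, 0, -4, 0, 1], [-28, 0, -4, 0, 1], [-28, 0, -4, 0, 1]]])

```text
clock: 28.57
tcp_pos: [374.6, -64.2, 237.1]
tool_rot: [[0.963, -0.27, 0.002], [-0.27, -0.963, -0.001], [0.002, 0.0, -1.0]]
contact_force: [0.4, -0.2, -1.0]
grip_width: 86.7
finger_force: 0.0
```

```bash
python3 - <<'E'
import meas
from h import *
O=meas.O
for k,t,z in(("dap","t_sq",(32,46)),("anvhead","t_long",(38,54)),("angle","t_angle",(32,46)),("dome","t_round",(42,62))):
    O[k]=(O[t][0],55,z)
O.pop("anvfoot")
meas.go()
for n in("top","scene"):
    s=snapshot(n);cv2.imwrite(f"pics/{n}9.png",cv2.resize(s["img"][:,:,::-1],(800,600)))
    for t in ("loupe","ring_box"):
        for d in spot_point(t,s)[:1]: print(n,t,world(d["position"],s).round())
print(sense()["tcp_pos"])
E
```

```text
top dome 86 z53.6/4.2 mean [ 644.6 -140. ] rect 645.9 -140.6 size 22.7 23.7 ang 17.3
top dap 500 z38.6/2.0 mean [384.7 276. ] rect 385.2 276.8 size 53.6 51.8 ang 67.1
top anvhead 265 z45.8/2.6 mean [ 543.6 -386.5] rect 550.3 -389.2 size 24.8 74.9 ang 72.8
top angle 424 z38.4/2.2 mean [474.1 101. ] rect 483.5 112.7 size 70.3 69.8 ang 7.5
top t_round 1367 z14.6/2.1 mean [ 645.6 -140.6] rect 647.8 -141.2 size 104.7 106.8 ang 86.2
top t_long 1339 z14.5/2.1 mean [ 550.8 -387.5] rect 550.8 -389.0 size 105.6 105.8 ang 74.4
top t_angle 1202 z14.5/2.1 mean [484.9 118.8] rect 482.9 114.3 size 105.0 104.2 ang 8.0
top t_sq 1267 z14.7/2.0 mean [386.6 276.9] rect 387.7 278.3 size 105.8 104.0 ang 66.9
bench z 4.65429185433554
scene dome 97 z51.4/4.2 mean [ 652.  -145.6] rect 650.1 -143.6 size 22.3 23.3 ang 3.8
scene dap 203 z36.4/1.8 mean [387.7 271.9] rect 386.9 273.7 size 53.0 55.7 ang 68.2
scene anvhead 278 z44.8/2.3 mean [ 548.5 -390.4] rect 551.8 -391.9 size 24.2 75.5 ang 73.2
scene angle 254 z36.6/1.7 mean [478.1  97.2] rect 483.7 110.5 size 70.4 77.0 ang 9.7
scene t_round 1444 z13.4/1.8 mean [ 652.7 -145.7] rect 648.3 -143.0 size 105.3 108.0 ang 86.2
scene t_long 1494 z13.5/1.7 mean [ 559.1 -393.2] rect 552.6 -391.4 size 104.5 108.0 ang 74.3
scene t_angle 629 z13.0/1.9 mean [498.1 111.2] rect 484.9 112.3 size 106.6 107.6 ang 6.5
scene t_sq 493 z12.7/2.0 mean [399.1 267.1] rect 388.1 275.4 size 105.3 111.2 ang 67.0
bench z 9.6489695757237
top loupe [572.  -7.   0.]
top ring_box [756.  13.   1.]
scene loupe [573.  -9.  -3.]
scene ring_box [757.  16.  -4.]
[378.77486569 -65.88213825 235.39654898]
```

View pics/scene9.png

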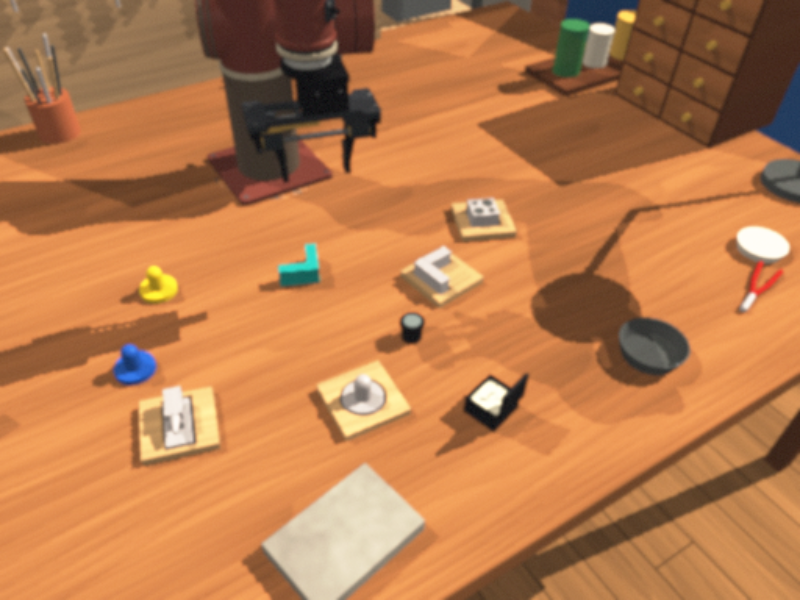

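All four tools are seated. Their tops stand 4 mm higher than on the bench and their centres are within about 3 mm of the trays'. The loupe and ring box are unmoved and the arm is clear.

```bash
python3 -c "
from rig import *
print(hand_in())"
```

```text
the job is handed in; nothing more can be done
None
```

The job is handed in: all four tools stand seated in their matching trays, and the loupe, ring box and look-alikes were left in place.

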